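# Scan the barcode of the red-lidded powder jar

## Task

Pick up the yellow hand-held barcode reader and point its window squarely at the barcode on the white powder jar with the red lid, about 8 cm in front of it and centred on it, and hold it steady there for about two seconds so that it reads. Then gently lay the reader flat back on the middle of its dark pad and let go; do not push the jar about.

Things in the scene. Friction and masses are not known exactly. Their poses are not given: they have to be found in the camera images.
- reader: Barcode reader, a bar 163 mm long, 0.16 kg, reads by itself (no button): yellow grip (x -77 to +30 mm, 34 mm wide, 39 mm high), black head (x +30 to +78 mm, 48 wide, 44 high) with the red window in its end. Origin on its underside, in the grip, 6 mm behind the balance point: grasp there across y from above. x along the bar, out of the window (the way it looks); z up
- reader_window (a point): Centre of the reader's red window: 80 mm along +x from the reader's origin and 22 mm above its underside; same axes as the reader, it looks along +x
- jar_barcode (a point): Centre of the barcode sticker (40 x 30 mm) on the white powder jar with red lid (72 mm diameter, 102 high, loose, 0.34 kg), 48 mm above the worktop, 37 mm from the jar's axis. The sticker faces along -x, roughly to the robot; x points into the jar, z up. Two bottles, white cap and black cap, bear barcodes too and are not meant; the three change places
- pad: Dark rubber pad in a thin metal frame, fixed flat on the worktop, 200 x 110 mm, top surface 6 mm above the worktop. Origin in the middle of its underside; x along its long side, z up. The reader lies on it at the start, about along x

How it is judged:
By the outcome, as a careful person would: the job done as asked, in the order asked, and still so for the second after the job is handed in, with the robot touching nothing.
It also fails if it takes over 51 s, if anything falls off the work surface, if the arm or the gripper's body presses on something with over 40 N, if the wrist force passes 120 N, or if a joint passes its speed limit or range.

## Robot

A 6-joint arm with a two-finger parallel gripper is mounted at the origin on a cart in front of the work surface, level with it; the furniture and walls round the work are solid. World frame = base frame: x ahead of the robot, y to its left, z up, the work surface at z = 0. Lengths are in mm, angles in degrees, forces in N, time in s.
With the tool pointing down it reaches from about 350 to 850 mm from the base axis. Payload 8.1 kg.
Tool frame: the origin (TCP) lies midway between the tips of the shut fingers; the grasp point (between the pads) lies 19 mm behind it; z points along the fingers, y is the line along which they close (so a half turn about z gives the same grasp; the last joint's range is limited). The gripper opens to 85 mm and grips with 20 to 120 N. Pads are 22 mm wide; open, the fingers measure 114 mm over their backs; the gripper's body (76 mm by 85 mm) begins 54 mm behind the grasp point. The pads swing forward as they close: fully open they stand 13 mm farther back than shut.
Start: joints at [60.367, 7.471, 85.268, -0, 87.261, -4.893], TCP at [251.084, 544.942, 231.292] pointing down, gripper open.
Joint ranges: [-169.43, 169.43], [-51.17, 129.36], [1.28, 143.12], [-76.62, 256.62], [0, 156.53], [-152.29, 152.29]. Speed limits (degrees/s): [136.94, 136.94, 159.86, 180, 180, 180].

## Interface

Orientations are given as [roll, pitch, yaw] about the fixed x, y, z axes, in that order (R = Rz(yaw) Ry(pitch) Rx(roll)).
In Python, from bench import r gives the robot as it stands.
- The arm moves only by the shell command python3 steer.py 'ROWS' [FORCE]. ROWS is a JSON list of rows, 1 to 8 of them, each of 7 numbers: a rotation vector rx, ry, rz in shares of 45 degrees (1.0 is 45 degrees), then dx, dy, dz in shares of 800 mm (1.0 is 800 mm), then the finger opening in mm; each row is the pose to reach, as a shift and turn from the pose commanded when the command began, along the tool's axes at that moment; what a row does not reach only later rows make up. A row lasts 1/8 s, in which the tool goes at most 62.5 mm and 10.7 degrees, less where a joint would pass 70% of its speed; a pose out of reach is approached as far as the arm can. The fingers move at their own pace and stop on an object; FORCE is the grip in N (left out, the last holds). Time passes only in rows, so rows that do not move let the fingers close. It prints the time, the measured TCP pose, the force, the opening and the grip force at its end. Input that does not fit is refused with a message, and nothing moves.
- r.sense(): the state, without advancing time (a new reading comes with each control period).
- r.snapshot(name): name is "scene" or "top"; returns a dict with "pixels" (480x640x3 uint8, blue, green, red), "fx", "fy", "cx", "cy" (pixels), "pose" (4x4, takes a point from camera to world coordinates). Camera axes: x right, y up, looking along -z (the intrinsics and any distortion apply to the point x, -y, -z); pixel columns grow to the right and rows downward; lengths in mm; the calibration is good to about 2 mm. A picture is of the moment at which its call begins. There is no depth.
- r.hand_in(): hands the job in; it is judged then, once.
The state is a dict: "time": time; "joint_pos": joint angles; "qd": joint speeds; "joint_efforts": joint torques, N m; "tool_pos": TCP position; "tcp_rot": TCP orientation; "ft_force": force on the tool from outside, world axes, zero at the start; "wrist_torque": the same for the moment, N m; "finger_gap": finger opening in mm; "grip_force": force on a finger pad.
Only numpy, scipy, OpenCV 4.12 (cv2) and the standard library are available. Lean on these libraries where they do the work, as an engineer would, in place of code of your own. Each camera call takes 0.05 s, during which the arm holds its last target. There are 200 camera calls.

## Working session

There is one attempt and no reset: what is moved stays moved. The work goes in short steps, Python scripts to look and compute and a shell command to move; the robot and the scene stay as the last step left them, time stands still between calls to the robot, and variables do not carry over. Pictures are saved under pics/ and viewed, at most 10 in all, crops included, and the job is handed in when it is done.

```bash
ls; mkdir -p pics
python3 - <<'E'
from bench import r
import cv2,pickle
for n in("scene","top"):
    s=r.snapshot(n); cv2.imwrite(f"pics/{n}0.png",s["pixels"]); pickle.dump(s,open(f"{n}0.pkl","wb"))
    print(n,{k:v for k,v in s.items() if k!="pixels"})
print(r.sense())
E
```

```text
bench.py
pics
steer.py
scene {'fx': 567.8641167806292, 'fy': 567.8641167806292, 'cx': 323.68686136289836, 'cy': 241.3372560443663, 'pose': array([[ 5.22599372e-01,  4.29901142e-01, -7.36257363e-01,
        -2.06788485e+02],
       [-8.52450191e-01,  2.78448625e-01, -4.42487327e-01,
        -4.55673798e+02],
       [ 1.47840432e-02,  8.58866329e-01,  5.11986387e-01,
         5.91455813e+02],
       [ 0.00000000e+00,  0.00000000e+00,  0.00000000e+00,
         1.00000000e+00]])}
top {'fx': 487.29941284054047, 'fy': 487.29941284054047, 'cx': 326.48177992746383, 'cy': 245.89681235515658, 'pose': array([[ 3.04340999e-02,  9.89011887e-01, -1.44669458e-01,
         3.85887186e+02],
       [-9.99203076e-01,  2.63638951e-02, -2.99692875e-02,
        -6.86630087e+00],
       [-2.58259312e-02,  1.45466255e-01,  9.89026081e-01,
         9.92774091e+02],
       [ 0.00000000e+00,  0.00000000e+00,  0.00000000e+00,
         1.00000000e+00]])}
{'time': 0.1, 'joint_pos': array([ 6.03642468e+01,  7.50893945e+00,  8.53232971e+01,  1.29177786e-03,
        8.72624053e+01, -4.89353758e+00]), 'qd': array([ 0.0368071 , -0.07241795, -0.07964862, -0.08988173,  0.07302597,
       -0.01094191]), 'joint_efforts': array([ 7.49742685e-04, -5.70956576e+01, -5.01940870e+01, -3.27850694e-04,
        8.27127165e-03,  5.62950083e-05]), 'tool_pos': array([250.85193582, 544.49719783, 230.36607106]), 'tcp_rot': array([-1.79905813e+02, -9.35887942e-03,  1.55257714e+02]), 'ft_force': array([1.29978028, 0.16646928, 0.31173506]), 'wrist_torque': array([-0.01125067, -0.02202485,  0.04125994]), 'grip_force': 0.0, 'finger_gap': 85.5473100912382}
```

View pics/scene0.png

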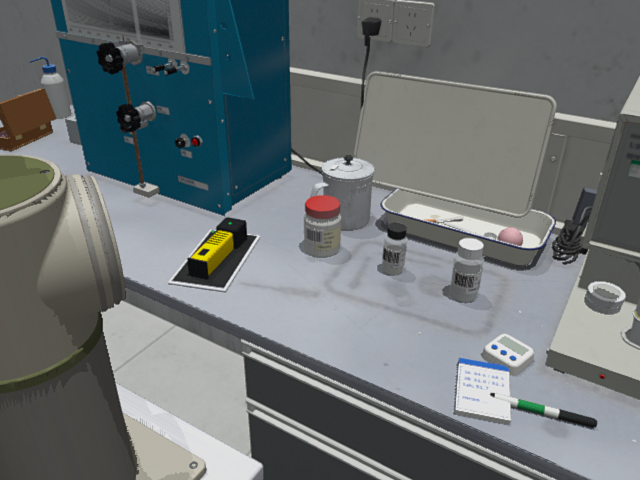

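View pics/top0.png

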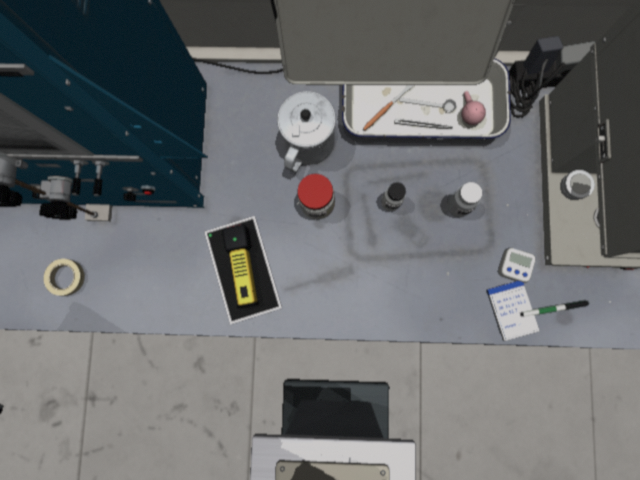

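The scene view shows the reader at about (218,247) on its pad, the red-lid jar at (322,227), and a pot behind the jar. In the top view the reader is at (240,265), with its head pointing up-image at (235,237), and the jar lid is at (316,188). Next I'll look at enlarged crops.

Run:
```python
import cv2
a=cv2.imread("pics/top0.png")[165:330,195:345]; cv2.imwrite("pics/topc.png",cv2.resize(a,None,fx=3.6,fy=3.6,interpolation=cv2.INTER_CUBIC))
a=cv2.imread("pics/scene0.png")[185:295,165:355]; cv2.imwrite("pics/scenec.png",cv2.resize(a,None,fx=4,fy=4,interpolation=cv2.INTER_CUBIC))
```

```text
(no output)
```

View pics/topc.png

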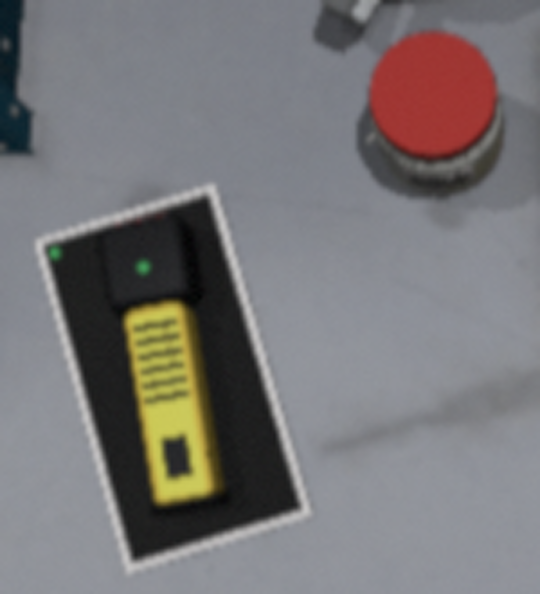

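View pics/scenec.png

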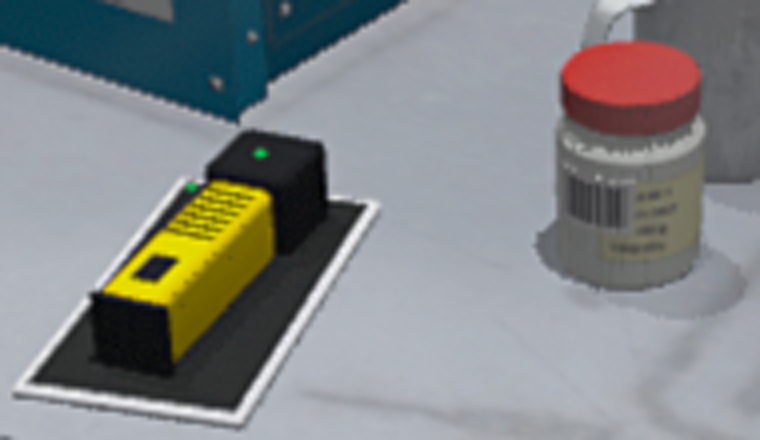

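```bash
cat > h.py <<'E'
import numpy as np,pickle
def ray(s,u,v):
    d=s["pose"][:3,:3]@np.array([(u-s["cx"])/s["fx"],-(v-s["cy"])/s["fy"],-1]); return s["pose"][:3,3],d
def atz(s,u,v,z):
    o,d=ray(s,u,v); return o+d*(z-o[2])/d[2]
def cyl(s,u,v,c,R):
    o,d=ray(s,u,v); p=o[:2]-c; a=d[:2]@d[:2]; b=p@d[:2]; k=p@p-R*R
    return o+d*(-b-np.sqrt(b*b-a*k))/a
E
python3 - <<'E'
from h import *
np.set_printoptions(precision=1,suppress=True)
T=pickle.load(open("top0.pkl","rb"));S=pickle.load(open("scene0.pkl","rb"))
t=lambda x,y,z:atz(T,195+(x+.5)/3.6-.5,165+(y+.5)/3.6-.5,z)
s=lambda x,y:(165+(x+.5)/4-.5,185+(y+.5)/4-.5)
ss=lambda x,y,z:atz(S,*s(x,y),z)
P=np.array([t(*p,6) for p in[(37,241),(212,184),(310,514),(130,573)]]);print("pad",P,P.mean(0))
P2=np.array([ss(*p,6) for p in[(380,204),(240,426),(14,394)]]);print("pad scene",P2, (P2[0]+P2[2])/2)
ax=(P[0]+P[1]-P[2]-P[3]);print("padyaw",np.degrees(np.arctan2(ax[1],ax[0])),np.linalg.norm(ax)/2)
G=np.array([t(*p,45) for p in[(126,308),(190,302),(217,495),(155,503)]]);print("grip",G)
f=(G[0]+G[1])/2;b=(G[2]+G[3])/2;a=f-b;print("yaw",np.degrees(np.arctan2(a[1],a[0])),np.linalg.norm(a));u=a/np.linalg.norm(a)
print("origin",b+77*u,f-30*u)
print("headfront",[t(*p,50) for p in[(103,225),(185,217)]])
print("grip scene",[ss(*p,45) for p in[(93,293),(170,304),(272,188),(210,181)]])
L=[t(*p,102) for p in[(433,32),(433,158),(370,95),(497,95)]];c=np.mean(L,0);print("lid",c,np.linalg.norm(L[0]-L[1]),np.linalg.norm(L[2]-L[3]))
L2=[ss(*p,102) for p in[(562,76),(700,76),(631,42),(631,108)]];print("lid scene",np.mean(L2,0),L2)
for p in[(565,167),(632,184),(630,234),(566,212),(600,199)]:
    q=cyl(S,*s(*p),c[:2],37);print(q,np.degrees(np.arctan2(*(q-c)[[1,0]])))
E
```

```text
pad [[553.5 275.6   6. ]
 [589.4 176.3   6. ]
 [402.5 111.4   6. ]
 [366.9 210.7   6. ]] [478.1 193.5   6. ]
pad scene [[583.4 172.    6. ]
 [396.1 106.9   6. ]
 [360.7 206.9   6. ]] [472.1 189.5   6. ]
padyaw 19.168536112159288 197.68093086954525
grip [[510.9 212.8  45. ]
 [515.1 177.7  45. ]
 [410.5 157.4  45. ]
 [405.3 190.7  45. ]]
yaw 11.391422471909793 107.2085817520101
origin [483.4 189.3  45. ] [483.6 189.3  45. ]
headfront [array([555.8, 227.1,  50. ]), array([561.5, 182. ,  50. ])]
grip scene [array([398.5, 189.6,  45. ]), array([410.2, 154.9,  45. ]), array([514.8, 183. ,  45. ]), array([503.8, 212.3,  45. ])]
lid [619.9  44.9 102. ] 67.65246553090041 66.40703005831193
lid scene [615.5  42.9 102. ] [array([596.8,  69.7, 102. ]), array([632.6,  15. , 102. ]), array([645.7,  61.4, 102. ]), array([587. ,  25.3, 102. ])]
[586.9  61.6  59.7] 153.16524044059207
[588.7  25.1  60.9] -147.65512150308786
[588.4  25.6  33.4] -148.54496542464364
[586.5  60.8  35.3] 154.53145751896756
[583.3  39.5  50.8] -171.57809539080893
```

```bash
cat >> h.py <<'E'
from scipy.spatial.transform import Rotation as Ro
def delta(x,y,z,yaw):
    from bench import r
    s=r.sense(); R=Ro.from_euler("xyz",s["tcp_rot"],degrees=True); G=Ro.from_euler("xyz",[180,0,yaw],degrees=True)
    print("t",s["time"],"now",s["tool_pos"].round(1),s["tcp_rot"].round(2),"gap",s["finger_gap"],s["grip_force"])
    print("rot",(R.inv()*G).as_rotvec(degrees=True).round(2),"shift",R.inv().apply(np.array([x,y,z])-s["tool_pos"]).round(1))
E
python3 - <<'E'
from h import *
np.set_printoptions(precision=1,suppress=True)
S=pickle.load(open("scene0.pkl","rb"))
s=lambda x,y:(165+(x+.5)/4-.5,185+(y+.5)/4-.5)
for c in([619.9,44.9],[615.5,42.9],[617.7,43.9]):
  A=[]
  for p in[(565,167),(632,184),(630,234),(566,212)]:
    q=cyl(S,*s(*p),np.array(c),37);A.append(np.degrees(np.arctan2(*(q[:2]-c)[::-1]))%360)
  print(c,np.array(A),np.mean(A)-180)
delta(481.3,189.8,110,-168.4)
E
```

```text
[619.9, 44.9] [153.1 212.3 211.4 154.5] 2.856715826852337
[615.5, 42.9] [155.3 213.2 212.3 156.6] 4.361643097477895
[617.7, 43.9] [154.2 212.8 211.9 155.6] 3.6171791614404754
t 0.1 now [250.9 544.5 230.4] [-179.9   -0.   155.3] gap 85.5473100912382 0.0
rot [ -0.1  -0.  -36.3] shift [-357.8 -225.5  120.7]
```

Careful with the scale: shifts go in shares of 800 mm and turns go in shares of 45 degrees. That gives: -357.8 mm / 800 = -0.4473, -315 mm / 800 = -0.3938, -36.3 degrees / 45 = -0.8067.

```bash
python3 steer.py '[[0,0,-0.1,-0.0563,-0.035,0.0063,85],[0,0,-0.2,-0.1125,-0.07,0.025,85],[0,0,-0.3,-0.1688,-0.105,0.0438,85],[0,0,-0.4,-0.225,-0.14,0.0625,85],[0,0,-0.5,-0.2813,-0.1763,0.0813,85],[0,0,-0.6,-0.3375,-0.2113,0.1063,85],[0,0,-0.7,-0.3938,-0.2463,0.1313,85],[0,0,-0.8067,-0.4473,-0.2819,0.1509,85]]' 40; python3 steer.py '[[0,0,0,0,0,0,85],[0,0,0,0,0,0,85]]'
python3 - <<'E'
from h import *
delta(481.3,189.8,10,-168.4)
from bench import r
import cv2
s=r.snapshot("scene");cv2.imwrite("pics/s1.png",cv2.resize(s["pixels"][100:320,140:400],None,fx=2.7,fy=2.7))
E
```

```text
time: 1.1
tool_pos: [481.9, 188.6, 109.4]
tcp_rot: [-180.0, -0.1, -168.3]
ft_force: [0.9, -0.0, -0.7]
finger_gap: 85.3
grip_force: 0.0
time: 1.35
tool_pos: [481.4, 190.4, 110.3]
tcp_rot: [180.0, -0.1, -168.5]
ft_force: [-0.3, 0.4, 1.0]
finger_gap: 84.8
grip_force: 0.0
t 1.35 now [481.4 190.4 110.3] [ 1.7998e+02 -5.0000e-02 -1.6854e+02] gap 84.80850715170581 0.0
rot [ 0.02 -0.05 -0.14] shift [ 1.000e-01 -6.000e-01  1.003e+02]
```

View pics/s1.png

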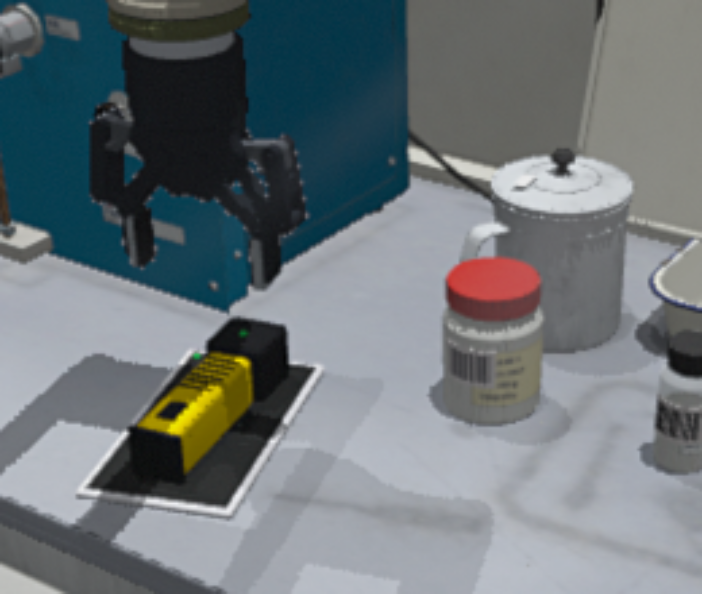

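The open gripper (crop about (190,230)) stands over the grip and is aligned across it, so I'll descend and close.

To row units: 100 mm / 800 = 0.125, 85 mm / 800 = 0.1063.

```bash
python3 steer.py '[[0,0,0,0,0,0.0375,85],[0,0,0,0,0,0.075,85],[0,0,0,0,0,0.1063,85],[0,0,0,0,0,0.125,85],[0,0,0,0,0,0.125,85],[0,0,0,0,0,0.125,50],[0,0,0,0,0,0.125,30],[0,0,0,0,0,0.125,20]]' 40; python3 steer.py '[[0,0,0,0,0,0,20],[0,0,0,0,0,0,20],[0,0,0,0,0,0,20],[0,0,0,0,0,0,20]]' 40
```

```text
time: 2.4
tool_pos: [482.6, 190.7, 11.7]
tcp_rot: [180.0, 0.1, -168.4]
ft_force: [0.3, -0.5, 1.7]
finger_gap: 33.6
grip_force: 40.3
time: 2.9
tool_pos: [482.6, 190.6, 11.7]
tcp_rot: [180.0, 0.1, -168.5]
ft_force: [-1.0, 0.4, 6.4]
finger_gap: 33.6
grip_force: 41.7
```

To row units: -50 mm / 800 = -0.0625, -40 mm / 800 = -0.05.

```bash
python3 steer.py '[[0,0,0,0,0,-0.025,20],[0,0,0,0,0,-0.05,20],[0,0,0,0,0,-0.0625,20],[0,0,0,0,0,-0.0625,20]]'
python3 - <<'E'
from h import *
delta(412,31,32,-176.4)
E
```

```text
time: 3.4
tool_pos: [482.1, 190.5, 61.1]
tcp_rot: [180.0, 0.1, -168.4]
ft_force: [0.1, 0.2, -1.9]
finger_gap: 33.4
grip_force: 40.7
t 3.4 now [482.1 190.5  61.1] [ 1.8000e+02  7.0000e-02 -1.6844e+02] gap 33.415954274836984 40.68135201931
rot [0.01 0.07 7.96] shift [ 100.7 -142.2   28.9]
```

To row units: -142.2 mm / 800 = -0.1778, -128 mm / 800 = -0.16, 8 degrees / 45 = 0.1778.

```bash
python3 steer.py '[[0,0,0.0111,0.0125,-0.0175,0.0025,20],[0,0,0.0444,0.0375,-0.0538,0.01,20],[0,0,0.0889,0.0625,-0.0888,0.0175,20],[0,0,0.1333,0.0875,-0.125,0.025,20],[0,0,0.1667,0.1125,-0.16,0.0325,20],[0,0,0.1778,0.1259,-0.1778,0.0361,20],[0,0,0.1778,0.1259,-0.1778,0.0361,20],[0,0,0.1778,0.1259,-0.1778,0.0361,20]]'
python3 - <<'E'
from h import *
from bench import r
import cv2
delta(412,31,32,-176.4)
for n in("scene","top"):
    s=r.snapshot(n); pickle.dump(s,open(f"{n}1.pkl","wb"))
    x,y,w,h,k=(180,170,200,140,4) if n=="scene" else (240,150,140,145,4)
    cv2.imwrite(f"pics/{n}2.png",cv2.resize(s["pixels"][y:y+h,x:x+w],None,fx=k,fy=k,interpolation=cv2.INTER_CUBIC))
E
```

```text
time: 4.4
tool_pos: [411.1, 30.9, 31.3]
tcp_rot: [180.0, -0.0, -176.5]
ft_force: [-0.4, 1.2, -2.4]
finger_gap: 33.2
grip_force: 40.7
t 4.4 now [411.1  30.9  31.3] [ 1.7999e+02 -3.0000e-02 -1.7647e+02] gap 33.210696651928394 40.72076976299286
rot [ 0.01 -0.03 -0.07] shift [-0.9  0.  -0.7]
```

View pics/scene2.png

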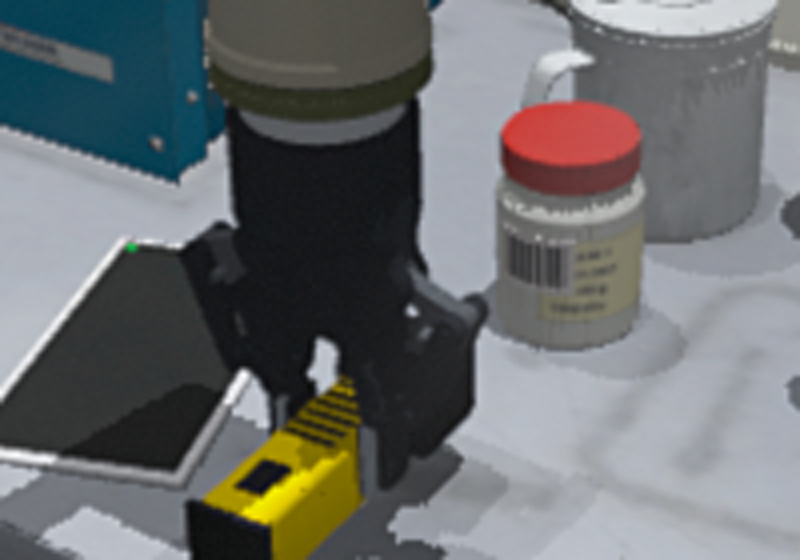

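View pics/top2.png

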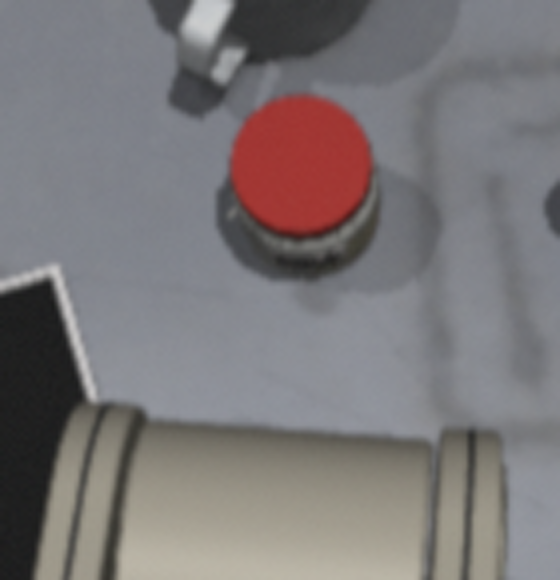

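The scene crop shows the reader held level. The rear top edge of the grip runs from (190,500) to (272,524), and the sticker is centred near (540,262). In the top view the arm hides the reader, with the lid at (302,165). I'll compute the pose of the reader and the sticker within the scene camera alone, so the bias cancels.

Run:
```python
from h import *
np.set_printoptions(precision=1,suppress=True)
S=pickle.load(open("scene1.pkl","rb"));T=pickle.load(open("top1.pkl","rb"))
s=lambda x,y:(180+(x+.5)/4-.5,170+(y+.5)/4-.5)
a=atz(S,*s(190,500),64.6);b=atz(S,*s(272,524),64.6);e=atz(S,*s(362,448),64.6)
print("rear corners",a,b,np.linalg.norm(a-b),"right edge yaw",np.degrees(np.arctan2(*(e-b)[[1,0]])))
u=np.array([np.cos(np.radians(3.5)),np.sin(np.radians(3.5)),0]); n=np.array([-u[1],u[0],0])
m=(a+b)/2; print("origin est scene",m+77*u, "tool (411.1,30.9)")
L=[atz(S,*s(*p),102) for p in[(502,139),(641,139),(571,101),(571,170)]]
# silhouette-free: fit jar axis from body edges using tangent rays at z~50
def edge(p):
    o,d=ray(S,*s(*p)); d=d[:2]/np.hypot(*d[:2]); return o[:2],d
(o,d1),(_,d2)=edge((497,270)),edge((643,270))
h=np.arccos(d1@d2)/2; bi=(d1+d2);bi/=np.linalg.norm(bi); c=o+bi*36/np.sin(h); print("axis from body edges R36",c)
t=lambda x,y:atz(T,240+(x+.5)/4-.5,150+(y+.5)/4-.5,102)
print("lid top",t(302,165))
q=cyl(S,*s(540,262),c,37);print("sticker",q)
for p in[(505,232),(571,247),(568,296),(506,275)]:
    q=cyl(S,*s(*p),c,37);print(q,np.degrees(np.arctan2(*(q[:2]-c)[::-1]))%360)
```

```text
rear corners [330.7  41.3  64.6] [335.5   4.8  64.6] 36.78601302827348 right edge yaw 1.0261924493931105
origin est scene [410.   27.7  64.6] tool (411.1,30.9)
axis from body edges R36 [620.6  45.3]
lid top [620.2  44.7 102. ]
sticker [584.   39.9  48.7]
[587.6  62.1  56.6] 153.13353864358044
[589.1  25.9  58.8] 211.67818095648465
[588.5  26.8  31.8] 210.026394537187
[587.2  61.3  33.1] 154.5072319616651
```

Run:
```python
from h import *
delta(423,35,32,-177)
```

```text
t 4.5 now [411.6  31.3  31.6] [ 179.99   -0.   -176.41] gap 33.674900801940524 40.72085201740265
rot [ 0.01 -0.    0.59] shift [-11.6   3.   -0.4]
```

To row units: -11.6 mm / 800 = -0.0145, -8 mm / 800 = -0.01, 0.6 degrees / 45 = 0.0133.

```bash
python3 steer.py '[[0,0,0.0044,-0.005,0.0013,0,20],[0,0,0.0089,-0.01,0.0025,-0.0003,20],[0,0,0.0133,-0.0145,0.0038,-0.0005,20],[0,0,0.0133,-0.0145,0.0038,-0.0005,20],[0,0,0.0133,-0.0145,0.0038,-0.0005,20],[0,0,0.0133,-0.0145,0.0038,-0.0005,20],[0,0,0.0133,-0.0145,0.0038,-0.0005,20],[0,0,0.0133,-0.0145,0.0038,-0.0005,20]]'
python3 - <<'E'
from h import *
from bench import r
import cv2
delta(423,35,32,-177)
s=r.snapshot("scene"); pickle.dump(s,open("scene3.pkl","wb"))
cv2.imwrite("pics/scene3.png",cv2.resize(s["pixels"][190:320,200:360],None,fx=4.6,fy=4.6,interpolation=cv2.INTER_CUBIC))
E
```

```text
time: 5.5
tool_pos: [422.9, 34.6, 32.1]
tcp_rot: [-180.0, 0.0, -177.0]
ft_force: [0.6, 0.2, -1.7]
finger_gap: 33.6
grip_force: 40.7
t 5.5 now [422.9  34.6  32.1] [-180.      0.   -177.04] gap 33.587994712966015 40.73281288146973
rot [-0.    0.   -0.04] shift [-0.2  0.4  0.1]
```

View pics/scene3.png

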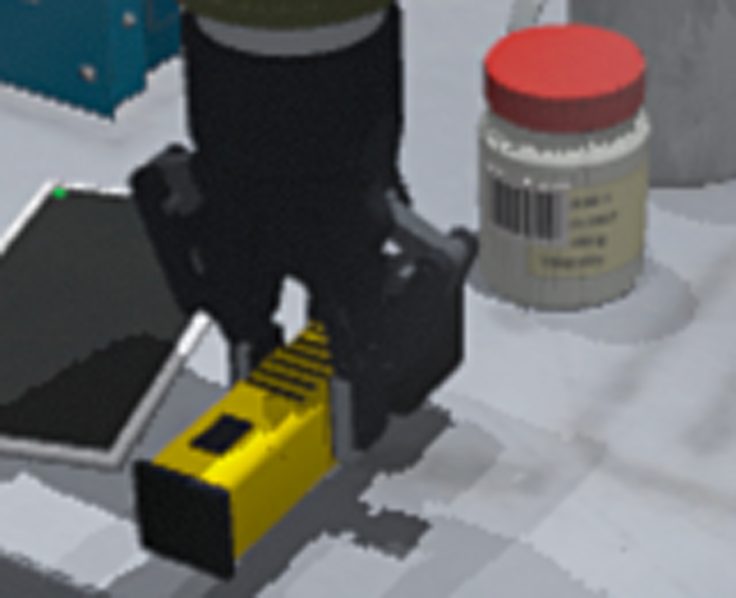

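The reader is level at the standoff. Its rear face corners are at (135,460), (233,490), (233,578) and (140,548), and the sticker centre is near (530,208). I'll check alignment within this camera.

Run:
```python
from h import *
np.set_printoptions(precision=1,suppress=True)
S=pickle.load(open("scene3.pkl","rb"))
s=lambda x,y:(200+(x+.5)/4.6-.5,190+(y+.5)/4.6-.5)
m=(atz(S,*s(135,460),65)+atz(S,*s(233,490),65)+atz(S,*s(233,578),26)+atz(S,*s(140,548),26))/4
def edge(p):
    o,d=ray(S,*s(*p)); d=d[:2]/np.hypot(*d[:2]); return o[:2],d
(o,d1),(_,d2)=edge((479,210)),edge((647,210))
h=np.arccos(d1@d2)/2; bi=(d1+d2);bi/=np.linalg.norm(bi); c=o+bi*36/np.sin(h)
A=[cyl(S,*s(*p),c,37) for p in[(490,172),(566,190),(563,246),(491,222)]]
q=np.mean(A,0); print([np.degrees(np.arctan2(*(a[:2]-c)[::-1]))%360 for a in A])
print("rear",m,"axis",c,"dir rear->axis",np.degrees(np.arctan2(*(c-m[:2])[::-1])),"len",np.linalg.norm(c-m[:2]),"want",77+80+80+37,"sticker z",q[2])
```

```text
[np.float64(155.3794245096728), np.float64(212.9381649747598), np.float64(211.5811980885306), np.float64(156.5069898570552)]
rear [344.6  28.8  45.5] axis [621.5  46.3] dir rear->axis 3.6074568053602194 len 277.4941471794316 want 274 sticker z 45.849750791651246
```

To row units: -2 mm / 800 = -0.0025, -1 mm / 800 = -0.0013, -0.6 degrees / 45 = -0.0133.

```bash
python3 steer.py '[[0,0,-0.0067,-0.0013,0.0006,0,20],[0,0,-0.0133,-0.0025,0.0006,0,20],[0,0,-0.0133,-0.0025,0.0006,0,20],[0,0,-0.0133,-0.0025,0.0006,0,20],[0,0,-0.0133,-0.0025,0.0006,0,20],[0,0,-0.0133,-0.0025,0.0006,0,20],[0,0,-0.0133,-0.0025,0.0006,0,20],[0,0,-0.0133,-0.0025,0.0006,0,20]]' >/dev/null; for i in 1 2 3; do python3 steer.py '[[0,0,0,0,0,0,20],[0,0,0,0,0,0,20],[0,0,0,0,0,0,20],[0,0,0,0,0,0,20],[0,0,0,0,0,0,20],[0,0,0,0,0,0,20],[0,0,0,0,0,0,20],[0,0,0,0,0,0,20]]' | head -3; done
python3 - <<'E'
from h import *
# pad centre mean of both cams (475.1,191.5); body middle is at reader x=0.5
delta(475.5,192.5,62,180+19.2)
E
```

```text
time: 7.55
tool_pos: [424.9, 35.2, 32.1]
tcp_rot: [180.0, -0.0, -176.4]
time: 8.55
tool_pos: [424.9, 35.2, 32.1]
tcp_rot: [-180.0, -0.0, -176.4]
time: 9.55
tool_pos: [424.9, 35.2, 32.1]
tcp_rot: [-180.0, 0.0, -176.4]
t 9.55 now [424.9  35.2  32.1] [-180.      0.   -176.44] gap 33.555843104525856 40.723628997802734
rot [ -0.     0.   -15.64] shift [-60.3 153.8 -29.9]
```

To row units: 153.8 mm / 800 = 0.1923, 138 mm / 800 = 0.1725, -15.6 degrees / 45 = -0.3467.

```bash
python3 steer.py '[[0,0,0,0,0,-0.0188,20],[0,0,0,0,0,-0.0375,20],[0,0,-0.0444,-0.01,0.025,-0.0375,20],[0,0,-0.1111,-0.025,0.0625,-0.0375,20],[0,0,-0.1778,-0.0388,0.1,-0.0375,20],[0,0,-0.2444,-0.0538,0.1375,-0.0375,20],[0,0,-0.3111,-0.0675,0.1725,-0.0375,20],[0,0,-0.3467,-0.0756,0.1923,-0.0375,20]]' >/dev/null; python3 steer.py '[[0,0,0,0,0,0,20],[0,0,0,0,0,0.0188,20],[0,0,0,0,0,0.0375,20],[0,0,0,0,0,0.0475,20],[0,0,0,0,0,0.0538,20],[0,0,0,0,0,0.0575,20],[0,0,0,0,0,0.0575,20],[0,0,0,0,0,0.0575,20]]'; python3 -c "
from h import *
delta(476,192.5,11.7,199.2)"
```

```text
time: 11.55
tool_pos: [476.1, 192.6, 16.5]
tcp_rot: [-180.0, 0.0, -160.8]
ft_force: [-0.5, -0.2, -2.1]
finger_gap: 33.5
grip_force: 40.7
t 11.55 now [476.1 192.6  16.5] [-1.8000e+02  4.0000e-02 -1.6084e+02] gap 33.52241757610822 40.731781125068665
rot [-0.    0.04 -0.04] shift [ 0.1 -0.1  4.8]
```

To row units: 4.8 mm / 800 = 0.006, 4.6 mm / 800 = 0.0058.

```bash
python3 steer.py '[[0,0,0,0,0,0.0019,20],[0,0,0,0,0,0.0038,20],[0,0,0,0,0,0.005,20],[0,0,0,0,0,0.0058,20],[0,0,0,0,0,0.006,20],[0,0,0,0,0,0.006,20],[0,0,0,0,0,0.006,20]]'
```

```text
time: 12.42
tool_pos: [475.9, 192.5, 11.7]
tcp_rot: [-180.0, 0.0, -160.8]
ft_force: [-3.9, -1.6, 5.8]
finger_gap: 33.2
grip_force: 41.6
```

Contact with the pad is gentle, with the vertical wrist force going from about −2 N to +6 N. Now I'll release slowly and retreat.

```bash
python3 steer.py '[[0,0,0,0,0,0,40],[0,0,0,0,0,0,50],[0,0,0,0,0,0,70],[0,0,0,0,0,0,85],[0,0,0,0,0,0,85],[0,0,0,0,0,-0.0188,85],[0,0,0,0,0,-0.0625,85],[0,0,0,0,0,-0.125,85]]'; python3 steer.py '[[0,0,0,0,0,-0.05,85],[0,0,0,-0.05,0,-0.1,85],[0,0,0,0.0125,0.075,-0.1,85],[0,0,0,0.0625,0.1375,-0.1,85],[0,0,0,0.1125,0.2,-0.1,85],[0,0,0,0.1125,0.2,-0.1,85]]' >/dev/null
python3 - <<'E'
from bench import r
import cv2,pickle
print(r.sense()["tool_pos"])
a=r.snapshot("scene");b=r.snapshot("top");pickle.dump(b,open("top4.pkl","wb"))
A=cv2.resize(a["pixels"][170:300,150:360],(480,297));B=cv2.resize(b["pixels"][150:330,190:350],(480,540))
A=cv2.copyMakeBorder(A[:,:],0,243,0,0,cv2.BORDER_CONSTANT)[:, :320*1]
cv2.imwrite("pics/end.png",cv2.hconcat([B,A]))
E
```

```text
time: 13.42
tool_pos: [474.6, 192.2, 112.0]
tcp_rot: [180.0, -0.1, -160.8]
ft_force: [1.5, -0.3, -0.1]
finger_gap: 84.9
grip_force: 0.0
[335.74303803 315.56335144 192.41278515]
```

View pics/end.png

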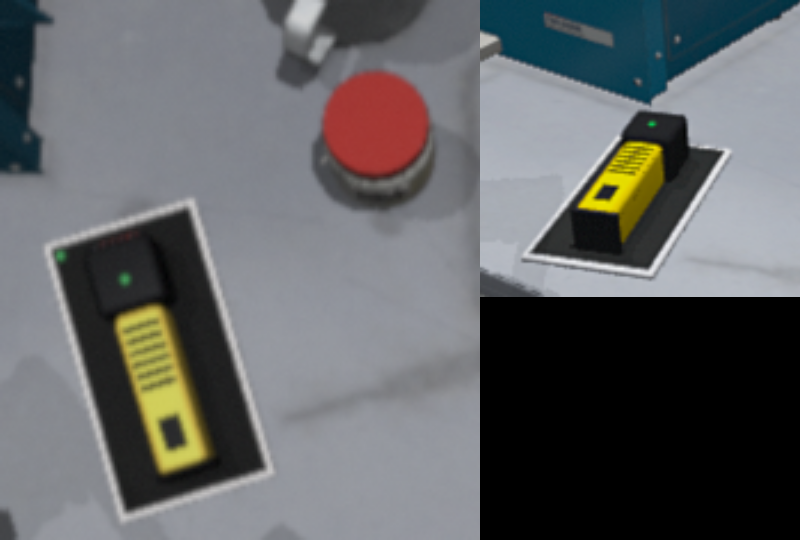

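The reader lies flat, centred and aligned on the pad: its origin, corrected for parallax, is near crop (162,359) and the pad centre is (159,359), within about 2 mm. The jar hasn't moved and the gripper is clear.

```bash
python3 -c "
from bench import r
print(r.hand_in())"
```

```text
the job is handed in; nothing more can be done
None
```

The reader was held about 8 cm in front of the red-lid jar's barcode for about 3 seconds, then laid flat on the middle of its pad and released, with the jar not moved; the job is handed in, but nothing in the interface or pictures showed whether the barcode actually read.

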